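# Open the ice caddy's self-closing cover and hold it open

## Robot

A 6-joint arm with a two-finger parallel gripper is mounted at the origin on the work surface. World frame = base frame: x ahead of the robot, y to its left, z up, the work surface at z = 0. Lengths are in mm, angles in rad, forces in N, time in s.
With the tool pointing down it reaches from about 275 to 750 mm from the base axis. Payload 10.2 kg.
Tool frame: the origin (TCP) lies at the very end of the fingers, on their centre line; the grasp point (between the pads) lies 19 mm behind it; z points along the fingers, y is the line along which they close (so a half turn about z gives the same grasp; the last joint's range is limited). The gripper opens to 85 mm and grips with 20 to 120 N. Pads are 22 mm wide; open, the fingers measure 114 mm over their backs; the gripper's body (76 mm by 85 mm) begins 54 mm behind the grasp point. The pads swing forward as they close: fully open they stand 13 mm farther back than shut.
Start: joints at [-1.386, 0.313, 1.498, -0, 1.331, -0.223], TCP at [208.198, -481.959, 231.294] pointing down, gripper open.
Joint ranges: [-2.94, 2.94], [-0.97, 2.17], [0.19, 2.56], [-1.23, 4.37], [0.02, 3.11], [-2.88, 2.88]. Speed limits (rad/s): [2.39, 2.39, 3.01, 3.14, 3.14, 3.14].

## Interface

Orientations are given as a unit quaternion [w, x, y, z].
In Python, from rig import * gives the robot as it stands. The module is installed in compiled form; this text tells all that it offers.
- The arm moves only by the shell command python3 -m crank 'ROWS' [FORCE]. ROWS is JSON, a list that holds one entry, the list of rows, each a list of 7 numbers: the shift along the tool's x, y, z in units of 25 mm (1.0 is 25 mm), then the turn, a rotation vector about the tool's x, y, z in units of 8 degrees (1.0 is 8 degrees), then the finger opening in mm, from 0 to 85.4. A call has exactly 8 rows; each row shifts and turns the commanded pose from where the row before left it, along the tool's axes as they then stand; what a row does not reach is not made up. A row lasts 1/10 s, in which the tool goes at most 50 mm and 8.59 degrees, less where a joint would pass 70% of its speed; a pose out of reach is approached as far as the arm can. A call is refused whole if a number of a shift passes 1 or a number of a turn 1, either way. A call with a gripper value outside its range is refused whole. The fingers move at their own pace and stop on an object; FORCE is the grip in N (left out, the last holds). Time passes only in rows, so rows that do not move let the fingers close, or fill a call up. It gives the time, the measured TCP pose, the force, the opening and the grip force at its end, in the units of the state.
- sense(): the state, without advancing time (a new reading comes with each control period).
- capture(name): name is "scene" or "top"; returns the picture (480x640x3 uint8, blue, green, red); there is no depth.
- camera_model(name): a dict with "fx", "fy", "cx", "cy" (pixels), "world_from_camera" (4x4, takes a point from camera to world coordinates). Camera axes: x right, y up, looking along -z (the intrinsics and any distortion apply to the point x, -y, -z); pixel columns grow to the right and rows downward; lengths in mm; the calibration is good to about 2 mm. A picture is of the moment at which its call begins. camera_model takes no time and is no camera call.
- finish_job(): hands the job in; it is judged then, once.
The state is a dict: "time_s": time; "joints": joint angles; "dq": joint speeds; "tau": joint torques, N m; "eef_pos": TCP position; "ee_rot": TCP orientation; "force": force on the tool from outside, world axes, zero at the start; "wrist_torque": the same for the moment, N m; "grip_width": opening from 0.0 (shut) to 1.0 (fully open); "grip_force": force on a finger pad.
Only numpy, scipy, OpenCV 4.12 (cv2) and the standard library are available. Lean on these libraries where they do the work, as an engineer would, in place of code of your own. Each camera call takes 0.05 s, during which the arm holds its last target. There are 200 camera calls.

## Task

A colleague is about to scoop ice from the caddy on the cafe counter, so open its sliding cover all the way for them. First tug the cover's knob to learn whether the cover is caught: if it gives, just draw it open; if it is caught, release it by turning the knob a quarter turn and then draw the cover fully open. The cover closes by itself, so finish while still holding the knob with the cover fully open, and leave the tumbler, the glass and the collar where they stand.

Things in the scene. Friction and masses are not known exactly. Their poses are not given: they have to be found in the camera images.
- caddy: Ice caddy fixed to the counter: a white and steel box 260 mm (its x) by 360 mm (its y) by 135 mm high; origin under its centre, its z up, its long sides along its y. The cover lies on top of the half towards its -y and opens by sliding along its +y over the steel deck.
- cover (a joint): Slide of the bare metal cover plate (236 x 170 x 6 mm, top face 143 mm above the counter) along the caddy's +y: 0 shut, 0.115 m fully open at its stop. A spring, 2.5 N shut to 4.8 N open, plus 0.6 N friction, pulls it shut, so it closes when let go. When caught it has only 8 to 13 mm of play and then stops hard.
- knob: Black square knob on the cover, 36 x 36 mm, 34 mm high, rounded edges, sides at first within 7 degrees of parallel to the caddy's. Origin at the centre of its underside, 153 mm above the counter, z up; top at 187 mm. With the cover shut it stands at x = -75, y = -65 mm in the caddy's frame; it travels with the cover. Nothing else stands within 100 mm of it at its height.
- catch (a joint): Turn of knob and hidden catch about the vertical, + anticlockwise from above, about 0 at the start, stops at +-1.75 rad, 0.08 N m friction. In some caddies it is caught at the start and free a quarter turn either way (1.15 to 1.75 rad); in others free at the start and a quarter turn would catch it. Only a tug tells which. It turns freely only with the cover shut or within 1 mm of shut.
- tumbler: Bystander: loose steel tumbler with a dark band, 76 mm across, 115 mm high, on the counter; origin at the centre of its underside.
- glass: Bystander: loose drinking glass, 76 mm across, 110 mm high, on the counter; origin at the centre of its underside.
- collar: Bystander: loose black ring, 96 mm across, 26 mm high, on the counter; origin at the centre of its underside.

How it is judged (in metres and radians):
On the way, in this order (a step that is already met when the one before it is completed fails the run):
1. the cover is tugged at least 4 mm with the knob not yet turned (within 0.35 rad of zero) and the fingers on the knob (value of joint cover above 0.004 m and value of joint catch between -0.35 and 0.35 rad and contact force between the fingers and knob above 0.5 N), for 0.1 s.
2. the cover is drawn fully open (value of joint cover above 0.105 m), for 0.3 s.
At the end, for the whole second after the job is handed in: The cover stands still, within 10 mm of fully open (joint above 0.105 m), with the fingers still on the knob and holding it against the spring (over 1 N); tumbler, glass and collar are within 20 mm of where they stood (value of joint cover above 0.105 m and velocity of joint cover between -0.01 and 0.01 m/s and contact force between the fingers and knob above 1 N and distance of each of tumbler, glass, collar from where it was at the start of the episode below 0.02 m); the arm keeps its last pose, push and grip.
It fails at once if a bystander was knocked or shifted by more than 20 mm (distance of any of tumbler, glass, collar from where it was at the start of the episode above 0.02 m).
It also fails if it takes over 42 s, if anything falls off the work surface, if the arm or the gripper's body presses on something with over 40 N, if the wrist force passes 120 N, or if a joint passes its speed limit or range.

## Working session

There is one attempt and no reset: what is moved stays moved. The work goes in short steps, Python scripts to look and compute and a shell command to move; the robot and the scene stay as the last step left them, time stands still between calls to the robot, and variables do not carry over. Pictures are saved under pics/ and viewed, at most 10 in all, crops included, and the job is handed in when it is done.

```bash
mkdir -p pics; python3 - <<'E'
from rig import *
import cv2,numpy as np
s=sense();print(s)
for n in("top","scene"):
    cv2.imwrite(f"pics/{n}0.png",capture(n));m=camera_model(n);print({k:np.round(v,3).tolist() for k,v in m.items()})
E
```

```text
{'time_s': 0.0, 'joints': array([-1.38639571e+00,  3.13495046e-01,  1.49841079e+00, -1.34211759e-05,
        1.33098520e+00, -2.23419482e-01]), 'dq': array([-0.00210117,  0.00212995, -0.00068893,  0.00052567, -0.00120384,
        0.00044931]), 'tau': array([ 2.86207331e-03, -4.12257457e+01, -2.59747678e+01, -4.81776419e-05,
        4.08696840e-03, -1.00615537e-06]), 'eef_pos': array([ 208.15046383, -481.7089594 ,  230.72191712]), 'ee_rot': array([-6.49193964e-04,  9.79281751e-01,  2.02501435e-01,  6.14825745e-06]), 'force': array([-0.90723674, -0.25777805, -0.54022789]), 'wrist_torque': array([ 0.02381491,  0.03097338, -0.04185718]), 'grip_force': 0.0, 'grip_width': 0.9985740705209275}
{'fx': 601.807, 'fy': 601.807, 'cx': 327.249, 'cy': 246.248, 'world_from_camera': [[0.03, 0.993, -0.115, 422.009], [-1.0, 0.03, -0.003, 13.768], [0.001, 0.115, 0.993, 1518.189], [0.0, 0.0, 0.0, 1.0]]}
{'fx': 513.827, 'fy': 513.827, 'cx': 318.445, 'cy': 238.037, 'world_from_camera': [[-0.562, -0.681, 0.469, 1208.996], [0.827, -0.471, 0.308, 422.282], [0.011, 0.561, 0.827, 1238.025], [0.0, 0.0, 0.0, 1.0]]}
```

View pics/top0.png

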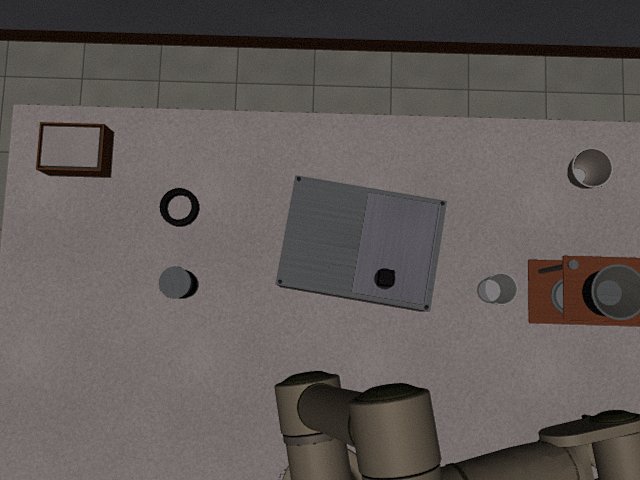

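View pics/scene0.png

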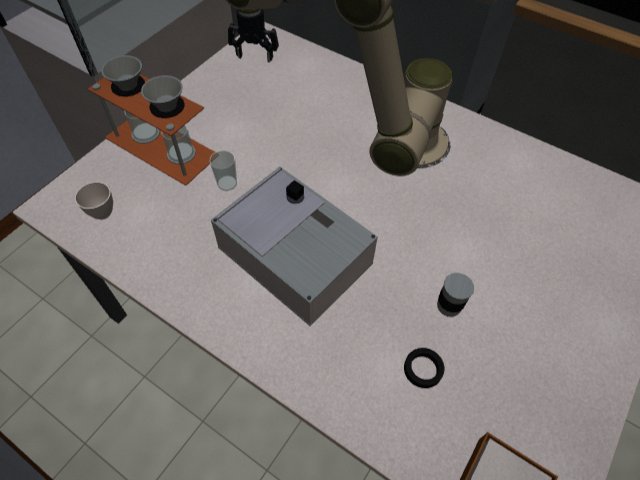

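The top view shows the caddy with its corners at about (297,177), (446,202), (429,310) and (277,285), and the knob at about (385,277). The glass at (497,289) is to the right, near the start side. The tumbler (178,283) and ring (180,207) are far left. The scene view shows the knob at (295,190).

```bash
cat > h.py <<'E'
from rig import *
import cv2,numpy as np
from scipy.spatial.transform import Rotation as R
def ray(n,u,v,z):
    m=camera_model(n);T=np.array(m["world_from_camera"]);d=T[:3,:3]@[(u-m["cx"])/m["fx"],-(v-m["cy"])/m["fy"],-1]
    o=T[:3,3];return o+d*(z-o[2])/d[2]
def pose():
    s=sense();q=s["ee_rot"];return s["eef_pos"],R.from_quat([q[1],q[2],q[3],q[0]])
E
python3 - <<'E'
from h import *
C=np.array([ray("top",u,v,137)[:2] for u,v in[(297,178),(445,203),(428,309),(278,284)]])
print(C.round(),[np.linalg.norm(C[i]-C[i-1]).round() for i in range(4)])
c=C.mean(0);y=(C[0]+C[3]-C[1]-C[2]);y2=(C[0]-C[1]);y3=C[3]-C[2];xx=C[0]-C[3];
print("c",c,[np.degrees(np.arctan2(-a[0],a[1])).round(2) for a in(y,y2,y3)],np.degrees(np.arctan2(xx[1],xx[0])))
th=np.arctan2(-y[0],y[1]);Rm=np.array([[np.cos(th),-np.sin(th)],[np.sin(th),np.cos(th)]]);print("knob model",c+Rm@[-75,-65])
for n,(u,v) in dict(top=(385,277),scene=(295,190)).items():
    im=cv2.imread(f"pics/{n}0.png")[v-25:v+25,u-25:u+25];g=im.max(2);mk=(g<60).astype(np.uint8)
    k,l,st,ce=cv2.connectedComponentsWithStats(mk);i=1+np.argmax(st[1:,4]);p=ce[i]+[u-25,v-25];print(n,p,st[i],ray(n,*p,187),ray(n,*p,170))
    P=np.argwhere(l==i)[:,::-1].astype(np.float32)
    W=np.array([ray(n,a+u-25,b+v-25,187)[:2] for a,b in P],np.float32);print(cv2.minAreaRect(W))
    if n=="top":cv2.imwrite("pics/k.png",cv2.resize(im,(500,500),interpolation=cv2.INTER_CUBIC)*2)
s,r=pose();print(s,r.as_matrix().round(3))
print("stand/glass",ray("top",497,289,60),ray("top",620,290,200))
E
```

```text
[[ 740.   93.]
 [ 691. -254.]
 [ 444. -217.]
 [ 491.  128.]] [np.float64(252.0), np.float64(350.0), np.float64(250.0), np.float64(348.0)]
c [591.77360667 -62.42746706] [np.float64(-7.89), np.float64(-8.05), np.float64(-7.73)] -7.933449160094098
knob model [ 508.56264994 -116.51939511]
top [384.54038997 278.10584958] [ 14  16  21  21 359] [ 508.72399182 -111.53876576  187.        ] [ 509.83138331 -113.13900384  170.        ]
((508.95086669921875, -110.33425903320312), (44.43647384643555, 44.2757682800293), 0.981395423412323)
scene [294.77329193 192.22981366] [ 16  15  18  23 322] [ 527.79893831 -102.20225541  187.        ] [ 516.78078435 -110.685626    170.        ]
((524.4393310546875, -105.60733032226562), (74.78943634033203, 44.94011688232422), 35.1942138671875)
[ 208.15964703 -481.72362713  230.79443598] [[ 0.918  0.397 -0.   ]
 [ 0.397 -0.918  0.001]
 [ 0.    -0.001 -1.   ]]
stand/glass [ 498.76430094 -396.02304056   60.        ] [ 497.25552771 -625.66529381  200.        ]
```

View pics/k.png

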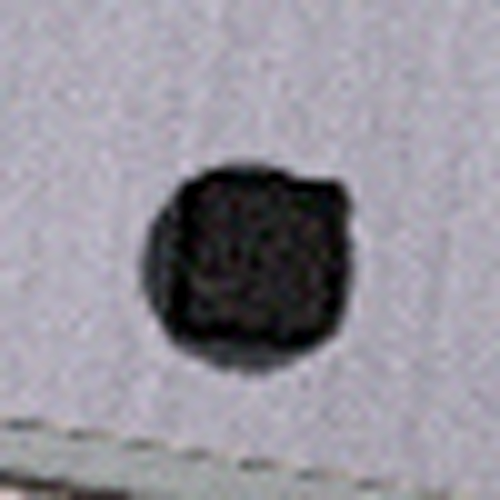

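The crop shows the knob's square top at crop px (185–350, 175–340), so its centre is about (386,277) in the image. That puts it at about (509,-115.5) at z 187, which matches the caddy model. The yaw is about -5°. The slightly grey rim is the disc beneath it.

I'll close along the caddy's y with the tool's x at -5°. This leaves j6 room for a +90° turn.

```bash
python3 -m crank '[[[0.5,-0.25,0,0,0,0,85],[0.95,-0.48,0,0,0,0,85],[0.95,-0.48,0,0,0,0,85],[0.95,-0.48,0,0,0,0,85],[0.95,-0.48,0,0,0,0,85],[0.95,-0.48,0,0,0,0,85],[0.95,-0.48,0,0,0,0,85],[0.95,-0.48,0,0,0,0,85]]]' 40
python3 -m crank '[[[0.95,-0.48,0,0,0,0,85],[0.95,-0.48,0,0,0,0,85],[0.95,-0.48,0,0,0,0,85],[0.95,-0.48,0,0,0,0,85],[0.95,-0.48,0,0,0,0,85],[0.95,-0.48,0,0,0,0,85],[0.95,-0.48,0,0,0,0,85],[0.5,-0.25,0,0,0,0,85]]]'
python3 -m crank '[[[0,0,0,0,0,0.9,85],[0,0,0,0,0,0.9,85],[0,0,0,0,0,0.9,85],[0,0,0,0,0,0.85,85],[0,0,0,0,0,0,85],[0,0,0,0,0,0,85],[0,0,0,0,0,0,85],[0,0,0,0,0,0,85]]]'
cat >>h.py <<'E'
def to(x,y,z,yaw):
    p,r=pose();M=r.as_matrix();d=M.T@(np.array([x,y,z])-p)/25
    w=np.degrees(np.arctan2(M[1,0],M[0,0]));s=sense()
    print("pos",p.round(1),"yaw",w.round(2),"tilt",M[:,2].round(3),"shift units",d.round(2),"turn z units",((w-yaw)/8).round(2),"F",s["force"].round(1),"grip",s["grip_width"].round(3),s["grip_force"].round(1),"q",s["joints"].round(2),"t",s["time_s"])
E
python3 -c "
from h import *
to(509,-115.5,152,-5)"
```

```text
time_s: 0.9
eef_pos: [337.3, -326.4, 231.2]
ee_rot: [-0.0, 0.979, 0.203, 0.0]
force: [0.6, -0.3, -0.0]
grip_width: 0.997
grip_force: 0.0
time_s: 1.7
eef_pos: [465.5, -172.3, 231.2]
ee_rot: [-0.0, 0.979, 0.203, -0.0]
force: [-1.5, -0.2, 0.2]
grip_width: 0.994
grip_force: 0.0
time_s: 2.5
eef_pos: [464.7, -174.5, 231.3]
ee_rot: [0.0, 0.999, -0.043, -0.0]
force: [0.3, -0.8, 1.0]
grip_width: 0.994
grip_force: 0.0Traceback (most recent call last):
  File "<string>", line 3, in <module>
    to(509,-115.5,152,-5)
    ~~^^^^^^^^^^^^^^^^^^^
  File "h.py", line 12, in to
    print("pos",p.round(1),"yaw",w.round(2),"tilt",M[:,2].round(3),"shift units",d.round(2),"turn z units",((w-yaw)/8).round(2),"F",s["force"].round(1),"grip",s["grip_width"].round(3),s["grip_force"].round(1),"q",s["joints"].round(2),"t",s["time_s"])
                                                                                                                                                               ^^^^^^^^^^^^^^^^^^^^^
AttributeError: 'float' object has no attribute 'round'
```

```bash
sed -i 's/s\["grip_width"\].round(3),s\["grip_force"\].round(1)/s["grip_width"],s["grip_force"]/' h.py
python3 -m crank '[[[0.4,-0.62,0,0,0,0,85],[0.4,-0.63,0,0,0,0,85],[0.4,-0.62,0,0,0,0,85],[0.36,-0.63,0,0,0,0,85],[0,0,0.3,0,0,0,85],[0,0,0,0,0,0,85],[0,0,0,0,0,0,85],[0,0,0,0,0,0,85]]]'
python3 - <<'E'
from h import *
to(509,-115.5,152,-5)
u=capture("top");v=capture("scene")
cv2.imwrite("pics/a.png",np.hstack([cv2.resize(u[220:340,310:450],(400,343)),cv2.resize(v[110:250,220:380],(400,343))])*1)
E
```

```text
time_s: 3.3
eef_pos: [508.9, -116.2, 223.9]
ee_rot: [0.0, 0.999, -0.044, 0.0]
force: [-0.3, -1.1, -0.0]
grip_width: 0.992
grip_force: 0.0
pos [ 508.9 -116.2  223.9] yaw -5.07 tilt [ 0. -0. -1.] shift units [ 0.   -0.03  2.88] turn z units -0.01 F [-0.3 -1.1 -0. ] grip 0.9919170251341894 0.0 q [-0.45  0.31  1.52 -0.    1.31  1.21] t 3.3
```

View pics/a.png

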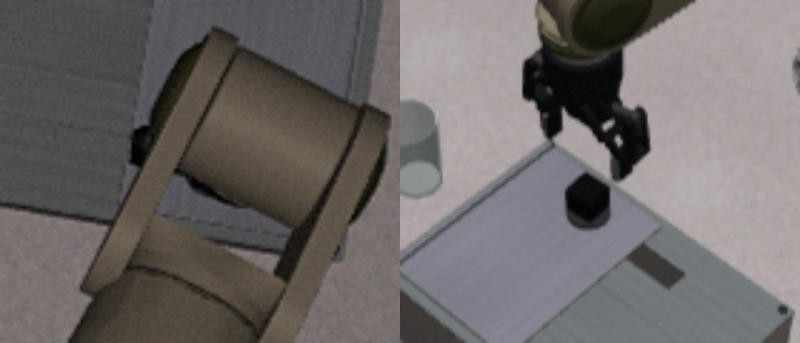

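The crop shows the gripper over the knob, with the fingers straddling it along the caddy's y. The path down is clear, so I'll descend and grip.

```bash

python3 -m crank '[[[0,0,0.5,0,0,0,85],[0,0,0.6,0,0,0,85],[0,0,0.6,0,0,0,85],[0,0,0.6,0,0,0,85],[0,0,0.4,0,0,0,85],[0,0,0.24,0,0,0,85],[0,0,0,0,0,0,85],[0,0,0,0,0,0,85]]]' 40
python3 -m crank '[[[0,0,0,0,0,0,50],[0,0,0,0,0,0,35],[0,0,0,0,0,0,20],[0,0,0,0,0,0,20],[0,0,0,0,0,0,20],[0,0,0,0,0,0,20],[0,0,0,0,0,0,20],[0,0,0,0,0,0,20]]]' 40
python3 - <<'E'
from h import *
to(509,-115.5,150,-5)
v=capture("scene")
cv2.imwrite("pics/b.png",cv2.resize(v[110:250,220:380],(640,560)))
E
```

```text
time_s: 4.2
eef_pos: [509.3, -115.7, 150.7]
ee_rot: [0.0, 0.999, -0.044, 0.0]
force: [-0.2, 0.8, 0.1]
grip_width: 0.997
grip_force: 0.0
time_s: 5.0
eef_pos: [509.2, -115.6, 150.6]
ee_rot: [-0.0, 0.999, -0.044, 0.0]
force: [-1.7, 2.1, 4.9]
grip_width: 0.415
grip_force: 40.9
pos [ 509.2 -115.6  150.6] yaw -5.04 tilt [ 0.  0. -1.] shift units [-0.01 -0.    0.03] turn z units -0.0 F [-1.7  2.1  4.9] grip 0.41534692085486347 40.92425465583801 q [-0.45  0.38  1.62  0.    1.14  1.21] t 5.0
```

View pics/b.png

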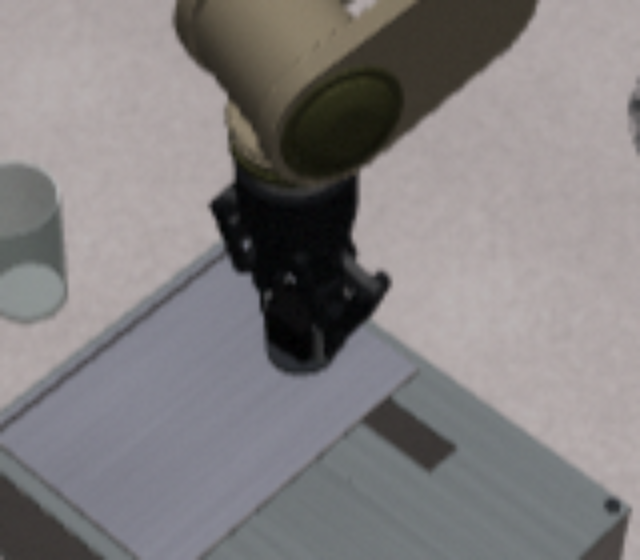

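Opening 0.415 × 85 ≈ 35 mm at 41 N, and the picture shows the fingers closed on the knob. I'll tug gently along the caddy's +y, which is about -y in the tool frame.

```bash

python3 -m crank '[[[0.004,-0.08,0,0,0,0,20],[0.004,-0.08,0,0,0,0,20],[0.004,-0.08,0,0,0,0,20],[0.004,-0.08,0,0,0,0,20],[0,0,0,0,0,0,20],[0,0,0,0,0,0,20],[0,0,0,0,0,0,20],[0,0,0,0,0,0,20]]]'
python3 -m crank '[[[0.002,-0.05,0,0,0,0,20],[0.002,-0.05,0,0,0,0,20],[0.002,-0.05,0,0,0,0,20],[0.002,-0.05,0,0,0,0,20],[0.002,-0.04,0,0,0,0,20],[0,0,0,0,0,0,20],[0,0,0,0,0,0,20],[0,0,0,0,0,0,20]]]'
python3 -c "
from h import *
to(509.2,-115.6,150,-5)"
```

```text
time_s: 5.85
eef_pos: [510.3, -108.2, 150.7]
ee_rot: [0.001, 0.999, -0.044, 0.0]
force: [-1.2, -2.6, 5.5]
grip_width: 0.416
grip_force: 41.1
time_s: 6.65
eef_pos: [511.1, -102.2, 150.6]
ee_rot: [0.001, 0.999, -0.044, 0.0]
force: [-2.0, -2.3, 4.7]
grip_width: 0.416
grip_force: 41.1
pos [ 511.1 -102.2  150.6] yaw -5.04 tilt [ 0.001 -0.001 -1.   ] shift units [-0.03  0.54  0.03] turn z units -0.01 F [-2.  -2.3  4.7] grip 0.4162569370932984 41.08484387397766 q [-0.42  0.38  1.62 -0.    1.14  1.24] t 6.65
```

```bash

python3 -m crank '[[[0.002,-0.04,0,0,0,0,20],[0.002,-0.04,0,0,0,0,20],[0.002,-0.04,0,0,0,0,20],[0.002,-0.04,0,0,0,0,20],[0.002,-0.04,0,0,0,0,20],[0,0,0,0,0,0,20],[0,0,0,0,0,0,20],[0,0,0,0,0,0,20]]]'
```

```text
time_s: 7.45
eef_pos: [511.9, -97.3, 150.7]
ee_rot: [0.001, 0.999, -0.044, 0.0]
force: [-1.6, -2.6, 5.1]
grip_width: 0.415
grip_force: 41.1
```

The cover has moved 18 mm with a steady ~5 N, past the 13 mm of play, so it's free. I'll draw it on and ease up to the stop.

```bash

python3 -m crank '[[[0.015,-0.3,0,0,0,0,20],[0.025,-0.5,0,0,0,0,20],[0.025,-0.5,0,0,0,0,20],[0.025,-0.5,0,0,0,0,20],[0.025,-0.5,0,0,0,0,20],[0.025,-0.5,0,0,0,0,20],[0.02,-0.4,0,0,0,0,20],[0.005,-0.1,0,0,0,0,20]]]'
python3 -m crank '[[[0.004,-0.08,0,0,0,0,20],[0.004,-0.08,0,0,0,0,20],[0.004,-0.08,0,0,0,0,20],[0.004,-0.08,0,0,0,0,20],[0,0,0,0,0,0,20],[0,0,0,0,0,0,20],[0,0,0,0,0,0,20],[0,0,0,0,0,0,20]]]'
python3 -c "
from h import *
to(509.2,-115.6,150,-5)"
```

```text
time_s: 8.25
eef_pos: [523.7, -14.3, 150.7]
ee_rot: [0.0, 0.999, -0.043, 0.001]
force: [1.7, -6.0, 5.1]
grip_width: 0.417
grip_force: 40.9
time_s: 9.05
eef_pos: [524.7, -7.4, 150.6]
ee_rot: [0.0, 0.999, -0.044, 0.001]
force: [2.1, -4.5, 5.5]
grip_width: 0.417
grip_force: 41.7
pos [524.7  -7.4 150.6] yaw -5.03 tilt [ 0.002 -0.001 -1.   ] shift units [-0.24  4.37  0.03] turn z units -0.0 F [ 2.1 -4.5  5.5] grip 0.41688246471228174 41.69264316558838 q [-0.24  0.39  1.61 -0.    1.14  1.42] t 9.05
```

```bash

python3 -m crank '[[[0.002,-0.04,0,0,0,0,20],[0.002,-0.04,0,0,0,0,20],[0.002,-0.04,0,0,0,0,20],[0.002,-0.04,0,0,0,0,20],[0,0,0,0,0,0,20],[0,0,0,0,0,0,20],[0,0,0,0,0,0,20],[0,0,0,0,0,0,20]]]'
python3 - <<'E'
from h import *
to(509.2,-115.6,150,-5)
v=capture("scene");cv2.imwrite("pics/c.png",v)
E
```

```text
time_s: 9.85
eef_pos: [525.3, -3.5, 150.6]
ee_rot: [0.0, 0.999, -0.044, 0.001]
force: [2.7, -4.6, 5.9]
grip_width: 0.421
grip_force: 41.7
pos [525.3  -3.5 150.6] yaw -5.03 tilt [ 0.002 -0.001 -1.   ] shift units [-0.25  4.52  0.03] turn z units -0.0 F [ 2.7 -4.6  5.9] grip 0.4207224699016977 41.69110178947449 q [-0.23  0.39  1.61 -0.    1.14  1.43] t 9.85
```

View pics/c.png

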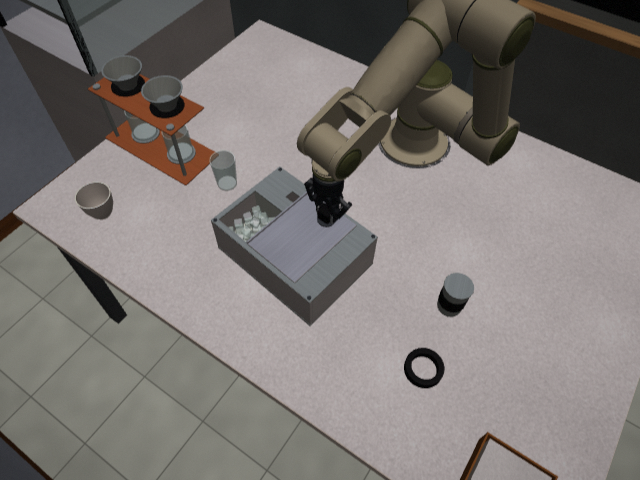

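The picture shows the ice bin uncovered at (250,220), the gripper on the knob at (328,213), and all three bystanders in place. I'll ease in 2 mm more to confirm the stop.

```bash

python3 -m crank '[[[0.002,-0.04,0,0,0,0,20],[0.002,-0.04,0,0,0,0,20],[0,0,0,0,0,0,20],[0,0,0,0,0,0,20],[0,0,0,0,0,0,20],[0,0,0,0,0,0,20],[0,0,0,0,0,0,20],[0,0,0,0,0,0,20]]]'
python3 -c "
from h import *
to(509.2,-115.6,150,-5)"
```

```text
time_s: 10.7
eef_pos: [525.5, -1.6, 150.7]
ee_rot: [0.0, 0.999, -0.044, 0.001]
force: [1.7, -5.9, 4.6]
grip_width: 0.419
grip_force: 41.7
pos [525.5  -1.6 150.7] yaw -5.03 tilt [ 0.002 -0.001 -1.   ] shift units [-0.25  4.6   0.03] turn z units -0.0 F [ 1.7 -5.9  4.6] grip 0.4189129628255942 41.70833766460419 q [-0.23  0.39  1.61 -0.    1.14  1.43] t 10.7
```

```bash
python3 -c "
from rig import *
print(finish_job())"
```

```text
the job is handed in; nothing more can be done
None
```

The tug showed the cover was not caught, so I drew it open about 115 mm (its full travel) without turning the knob and handed the job in at 10.7 s, still gripping the knob at about 42 N, with the tumbler, glass and collar looking unmoved in the last picture; I felt no hard stop at the end, and the hand-in returned no verdict.

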